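# Find the rocking canister lid and hold it home

## Robot

A 6-joint arm with a two-finger parallel gripper is mounted at the origin on the work surface. World frame = base frame: x ahead of the robot, y to its left, z up, the work surface at z = 0. Lengths are in mm, angles in rad, forces in N, time in s.
With the tool pointing down it reaches from about 300 to 1000 mm from the base axis. Payload 5.1 kg.
Tool frame: the origin (TCP) lies at the very end of the fingers, on their centre line; the grasp point (between the pads) lies 19 mm behind it; z points along the fingers, y is the line along which they close (so a half turn about z gives the same grasp; the last joint's range is limited). The gripper opens to 95 mm and grips with 3 to 60 N. Pads are 20 mm wide; open, the fingers measure 119 mm over their backs; the gripper's body (75 mm by 180 mm) begins 59 mm behind the grasp point.
Start: joints at [1.153, 0.124, 1.65, -0, 1.367, -0.083], TCP at [213.598, 613.89, 214.656] pointing down, gripper open.
Joint ranges: [-2.61, 2.61], [-1.02, 2.33], [0.03, 2.71], [-1.35, 4.49], [0.32, 2.68], [-2.91, 2.91]. Speed limits (rad/s): [2.57, 2.57, 3.14, 3.14, 3.14, 3.14].

## Interface

Orientations are given as a 3x3 rotation matrix whose columns are the frame's x, y, z axes.
In Python, from bench import arm, optics gives the robot as it stands.
- The arm moves only by the tool move_arm, never from a script. Its argument "commands" is a list of rows, each a list of 3 entries, a list of its own where there are three numbers: the turn, a rotation vector about the world's x, y, z in degrees, then the shift along the world's x, y, z in cm, then the closure, from -1 (fully open) to 1 (shut). In form: [[[rx, ry, rz], [x, y, z], claw], ...]. A call has 1 to 12 rows; each row is the pose to reach, as a shift and turn from the pose commanded when the call began; what a row does not reach only later rows make up. A row lasts 1/10 s, in which the tool goes at most 50 mm and 8.59 degrees, less where a joint would pass 70% of its speed; a pose out of reach is approached as far as the arm can. A call with a gripper value outside its range is refused whole. The fingers move at their own pace and stop on an object; "force" is the grip in N (left out, the last holds). Time passes only in rows, so rows that repeat a pose let the fingers close. It gives the time, the measured TCP pose, the force, the opening and the grip force at its end, in the units of the state.
- arm.get_state(): the state, without advancing time (a new reading comes with each control period).
- optics.grab_frame(name): name is "scene" or "side" or "wrist"; returns the picture (480x640x3 uint8, red, green, blue); there is no depth.
- optics.get_calibration(name): a dict with "fx", "fy", "cx", "cy" (pixels), "k1" (the pictures are not rectified: a ray, as slopes to the right and down, at radius r is drawn at 1 + k1 r^2 times it, then the intrinsics apply), "rvec" (rotation vector, rad) and "tvec" (3), from world to camera coordinates, as OpenCV has them; the wrist camera has in their place "T_tool_cam" (4x4, takes a point from camera to tool coordinates, whose origin is the TCP and whose axes are the flange's). Camera axes: x right, y down, z forward; pixel columns grow to the right and rows downward; lengths in mm; the calibration is good to about 2 mm. A picture is of the moment at which its call begins: read the wrist's pose just before it. get_calibration takes no time and is no camera call.
- arm.finish_job(): hands the job in; it is judged then, once.
The state is a dict: "time_s": time; "joint_pos": joint angles; "qvel": joint speeds; "tau": joint torques, N m; "position": TCP position; "tcp_rot": TCP orientation; "contact_force": force on the tool from outside, world axes, zero at the start; "wrist_torque": the same for the moment, N m; "opening": finger opening in mm; "finger_force": force on a finger pad.
Only numpy, scipy, OpenCV 4.12 (cv2) and the standard library are available. Lean on these libraries where they do the work, as an engineer would, in place of code of your own. Each camera call takes 0.05 s, during which the arm holds its last target. There are 200 camera calls.

## Task

Three of the four canister lids are firmly home and one is not: press down near the edge of one lid after another until you find the one that rocks. Then press that lid in the middle until it is fully home and level, and finish your program while still holding it down against its springy seal so that I can do up its clip. Use your fingertips only: do not pull a lid up, and leave the mug, jars and spoon where they are.

Things in the scene. Friction and masses are not known exactly. Their poses are not given: they have to be found in the camera images.
- board: fixed wooden board 135 x 510 x 15 mm, origin under its centre, y along it, z up. Four equal white canisters with blue bands (92 mm across) stand on it in a row, 125 mm apart, each with the same flat round wooden lid 101 mm across that overlaps its outside, tops about 150 mm above the worktop. Their heights differ by a few mm, so height does not show which is loose. A sound lid does not give
- place_1 (a point): centre of the top of the lid standing at this place of the board, first in the row (at the board's -y end, 187.5 mm from its middle); true in x and y to about 1 mm, while the real height of a lid's top may be up to 4 mm above or below. Frame: x across the board, y along the row, z up
- place_2 (a point): centre of the top of the lid standing at this place of the board, second in the row (62.5 mm from the board's middle on the -y side); true in x and y to about 1 mm, while the real height of a lid's top may be up to 4 mm above or below. Frame: x across the board, y along the row, z up
- place_3 (a point): centre of the top of the lid standing at this place of the board, third in the row (62.5 mm from the board's middle on the +y side); true in x and y to about 1 mm, while the real height of a lid's top may be up to 4 mm above or below. Frame: x across the board, y along the row, z up
- place_4 (a point): centre of the top of the lid standing at this place of the board, fourth in the row (at the board's +y end, 187.5 mm from its middle); true in x and y to about 1 mm, while the real height of a lid's top may be up to 4 mm above or below. Frame: x across the board, y along the row, z up
- seat (a joint): how far the loose lid, whichever place it stands at, is pressed down: about 0 as found, 0.005 m fully home on its hard stop, negative if pulled up (sound lids have no joint). Pressed within 10 mm of its middle it sinks to the stop at about 9 to 13 N; let go, its springy seal pushes it back up some 3 mm
- rock_a (a joint): tip of the loose lid (whichever it is) about the board's x direction, rad: 0 level, up to 0.12 either way; negative when its +y edge is down. Pressed 35 mm from its middle with 1 to 3 N the loose lid tips down some 4 mm under the fingertip, then stops; let go, it springs back level. Pressed at an edge it only tips, and does not go home
- rock_b (a joint): tip of the loose lid about the board's y direction, rad: 0 level, up to about 0.12 either way; positive when its +x edge is down
- mug: blue mug, 80 mm across and 90 mm tall, standing on the worktop beyond the board (+x side), origin under its centre; leave it alone
- spice_jar: amber glass spice jar with black cap, 44 mm across, 95 mm tall, standing beyond the board, origin under its centre; leave it alone
- salt_jar: glass jar with steel cap, 48 mm across, 80 mm tall, standing beyond the board, origin under its centre; leave it alone
- spoon: wooden spoon 240 mm long lying on the worktop beyond the board's +y end, origin under its middle, x along it; leave it alone

How it is judged:
By the outcome, as a careful person would: the job done as asked, in the order asked, and still so for the second after the job is handed in, while the arm keeps its last pose, push and grip.
It also fails if it takes over 51 s, if anything falls off the work surface, if the arm or the gripper's body presses on something with over 40 N, if the wrist force passes 120 N, or if a joint passes its speed limit or range.

## Working session

There is one attempt and no reset: what is moved stays moved. The work goes in short steps, Python scripts to look and compute and a tool call to move; the robot and the scene stay as the last step left them, time stands still between calls to the robot, and variables do not carry over. Pictures are saved under pics/ and viewed, at most 10 in all, crops included, and the job is handed in when it is done.

Besides the shell and the picture viewer there is one more tool, called after ">>>" as name(argument=value, ...) on one line, values as JSON. move_arm: Moves the arm, as the interface text tells. Its arguments: {"type":"object","properties":{"commands":{"type":"array"},"force":{"type":"number"}},"required":["commands"]}

```bash
mkdir -p pics; python3 - <<'E'
from bench import arm, optics
import cv2
s=arm.get_state(); print({k:s[k] for k in('time_s','position','tcp_rot','contact_force','opening')})
for n in('scene','side'):
    cv2.imwrite(f'pics/{n}0.png',cv2.cvtColor(optics.grab_frame(n),cv2.COLOR_RGB2BGR)); print(optics.get_calibration(n))
print(optics.get_calibration('wrist'))
E
```

```text
{'time_s': 0.0, 'position': array([213.33483518, 613.33060031, 213.41106524]), 'tcp_rot': array([[-9.44489974e-01,  3.28539319e-01, -7.77668816e-04],
       [ 3.28540217e-01,  9.44488135e-01, -1.86773878e-03],
       [ 1.20873342e-04, -2.01955604e-03, -9.99997953e-01]]), 'contact_force': array([ 0.01535373, -0.0222647 ,  0.2175432 ]), 'opening': 94.82385958655505}
{'fx': 601.5080477725922, 'fy': 601.5080477725922, 'cx': 323.43817593115216, 'cy': 234.3559435891502, 'k1': 0.016864339277181156, 'rvec': array([ 2.05928897,  1.28587971, -0.52060923]), 'tvec': array([-338.1435747 , -255.23683411, 1426.0566849 ])}
{'fx': 438.6274362595772, 'fy': 438.6274362595772, 'cx': 320.00847501415694, 'cy': 239.01639076912042, 'k1': -0.0033636973015509874, 'rvec': array([ 0.58631919, -2.73074767,  1.03268221]), 'tvec': array([531.10087088, 187.14566063, 876.17112358])}
{'fx': 361.29053468003883, 'fy': 361.29053468003883, 'cx': 325.2248005530226, 'cy': 236.44411742903975, 'k1': -0.06762181886852434, 'T_tool_cam': array([[-1.75372405e-04, -9.60553242e-01, -2.78096096e-01,
         7.90822751e+01],
       [ 9.99999918e-01, -2.69929919e-04,  3.01729039e-04,
         7.56502195e-01],
       [-3.64893264e-04, -2.78096021e-01,  9.60553210e-01,
        -1.69695293e+02],
       [ 0.00000000e+00,  0.00000000e+00,  0.00000000e+00,
         1.00000000e+00]])}
```

View pics/scene0.png

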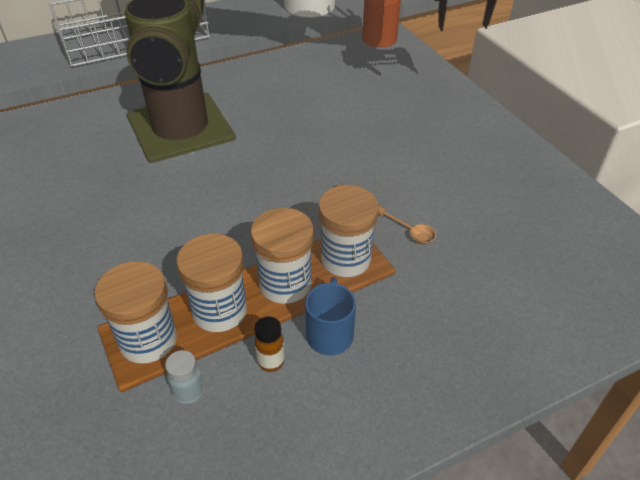

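View pics/side0.png

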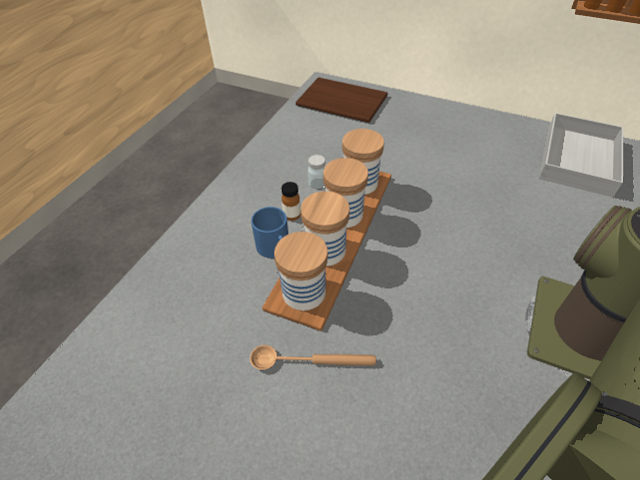

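The scene view shows lid tops at about (132,291), (211,262), (283,234) and (349,208). The spoon is at the right, so the right-hand lid is place 4. The side view has the same lids, from place 4 to place 1, at (302,254), (326,211), (345,175) and (363,144). The mug and jars stand on the +x side of the board.

```bash
cat > h.py <<'E'
import numpy as np, cv2
from bench import arm, optics
def ray(c,px):
    d=np.array([c['k1'],0,0,0,0.]); K=np.array([[c['fx'],0,c['cx']],[0,c['fy'],c['cy']],[0,0,1]])
    u=cv2.undistortPoints(np.array(px,float).reshape(-1,1,2),K,d)[:,0]
    return np.c_[u,np.ones(len(u))]
def onplane(c,px,z,T=None):
    if T is None:
        R=cv2.Rodrigues(c['rvec'])[0].T; o=-R@c['tvec']
    else: R=T[:3,:3]; o=T[:3,3]
    d=ray(c,px)@R.T
    return o+d*((z-o[2])/d[:,2])[:,None]
E
python3 - <<'E'
from h import *
for n,p in(('scene',[(132,291),(211,262),(283,234),(349,208)]),('side',[(363,144),(345,175),(326,211),(302,254)])):
    P=onplane(optics.get_calibration(n),p,150); print(n,P.round(1)); d=P[3]-P[0]; print(np.hypot(*d[:2]),P.mean(0),np.degrees(np.arctan2(d[1],d[0])))
s=arm.get_state();print(s['joint_pos'])
for n,p in(('scene',[(330,290),(268,328),(181,362)]),):print(onplane(optics.get_calibration(n),p,90))
E
```

```text
scene [[ 583.8 -223.4  150. ]
 [ 579.7 -101.2  150. ]
 [ 572.5   22.2  150. ]
 [ 564.4  146.3  150. ]]
370.2102685054957 [575.10375128 -39.00112172 150.        ] 92.99789478942814
side [[ 564.9 -211.7  150. ]
 [ 560.9  -88.8  150. ]
 [ 553.4   32.1  150. ]
 [ 548.   155.4  150. ]]
367.474509264787 [556.7830287  -28.24261801 150.        ] 92.63042624172627
[ 1.15341391e+00  1.24443957e-01  1.65152002e+00 -2.09079339e-05
  1.36750028e+00 -8.25946293e-02]
[[ 665.39537612   60.97760349   90.        ]
 [ 690.51887641  -56.5045629    90.        ]
 [ 690.80462766 -191.79400127   90.        ]]
```

>>> move_arm(commands=[[[0,0,5],[0,0,4],1],[[0,0,10],[3,-4,8],1],[[0,0,22],[35,-64,12],1],[[0,0,22],[35,-64,12],1],[[0,0,22],[35,-64,12],1],[[0,0,22],[35,-64,12],1],[[0,0,22],[35,-64,12],1],[[0,0,22],[35,-64,12],1],[[0,0,22],[35,-64,12],1],[[0,0,22],[35,-64,12],1],[[0,0,22],[35,-64,12],1],[[0,0,22],[35,-64,12],1]], force=20)

```text
time_s: 1.3
position: [473.1, 141.2, 320.9]
tcp_rot: [[-0.999, -0.049, -0.0], [-0.049, 0.999, 0.0], [0.0, 0.0, -1.0]]
contact_force: [0.7, 0.7, 0.3]
opening: 4.7
finger_force: 0.0
```

>>> move_arm(commands=[[[0,0,0],[9,-15,1],1],[[0,0,0],[9,-15,1],1],[[0,0,0],[9,-15,1],1],[[0,0,0],[9,-15,1],1],[[0,0,0],[9,-15,1],1],[[0,0,0],[9,-15,1],1],[[0,0,0],[9,-15,1],1]])

```text
time_s: 2.0
position: [562.2, -5.9, 330.8]
tcp_rot: [[-0.999, -0.05, -0.001], [-0.05, 0.999, 0.0], [0.001, 0.0, -1.0]]
contact_force: [-0.3, 0.0, 0.7]
opening: 0.4
finger_force: 0.0
```

```bash
python3 - <<'E'
from h import *
s=arm.get_state(); im=optics.grab_frame('wrist')
T=np.eye(4);T[:3,:3]=s['tcp_rot'];T[:3,3]=s['position']
np.save('T1.npy',T@optics.get_calibration('wrist')['T_tool_cam'])
cv2.imwrite('pics/w1.png',im[...,::-1]);print(s['time_s'],s['position'],s['contact_force'])
E
```

```text
2.0 [562.24322491  -5.8638857  330.81000581] [-0.30899822  0.02866905  0.66059282]
```

View pics/w1.png

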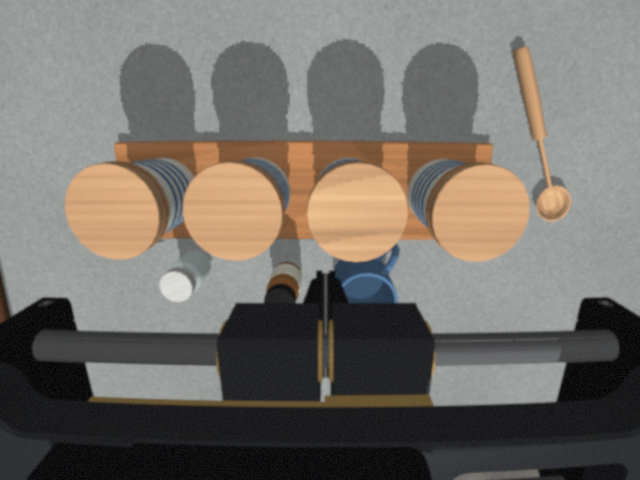

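The wrist view shows the four lids, from place 1 to place 4, centred at about (113,210), (234,211), (357,211) and (480,212).

```bash
python3 - <<'E'
from h import *
im=cv2.imread('pics/w1.png'); hsv=cv2.cvtColor(im,cv2.COLOR_BGR2HSV)
m=cv2.inRange(hsv,(5,60,165),(22,200,255)); m=cv2.morphologyEx(m,cv2.MORPH_OPEN,np.ones((15,15)))
px=[]
for c in cv2.findContours(m,0,2)[0]:
    if cv2.contourArea(c)>4000:
        (x,y),(a,b),_=cv2.fitEllipse(cv2.convexHull(c)); print(x,y,a,b); px.append((x,y))
px.sort()
c=optics.get_calibration('wrist');T=np.load('T1.npy')
for q in([(113,210),(234,211),(357,211),(480,212)],px):
    P=onplane(c,q,150,T); print(P.round(1)); d=P[-1]-P[0]; print(np.hypot(*d[:2]),P.mean(0),np.degrees(np.arctan2(d[1],d[0])))
E
```

```text
480.61077880859375 212.8504180908203 91.22412872314453 102.74498748779297
111.48738861083984 211.27435302734375 87.21199035644531 102.43328094482422
369.27178955078125 202.16058349609375 108.6976547241211 164.77049255371094
227.65902709960938 202.5068359375 96.07583618164062 124.80913543701172
[[ 567.7 -219.8  150. ]
 [ 563.   -95.5  150. ]
 [ 557.    26.5  150. ]
 [ 551.6  150.3  150. ]]
370.42355097472114 [559.83852258 -34.65330332 150.        ] 92.49410976713882
[[ 569.1 -221.6  150. ]
 [ 554.8 -101.7  150. ]
 [ 547.6   37.9  150. ]
 [ 552.4  151.   150. ]]
372.97851277367295 [555.95336528 -33.58326964 150.        ] 92.5639269121723
```

>>> move_arm(commands=[[[0,0,0],[-4.2,3.2,-5],1],[[0,0,0],[-4.2,3.2,-10],1],[[0,0,0],[-4.2,3.2,-14],1],[[0,0,0],[-4.2,3.2,-16],1],[[0,0,0],[-4.2,3.2,-17],1],[[0,0,0],[-4.2,3.2,-17],1],[[0,0,0],[-4.2,3.2,-17],1]])

```text
time_s: 2.75
position: [522.0, 25.4, 163.3]
tcp_rot: [[-0.999, -0.05, 0.003], [-0.05, 0.999, -0.0], [-0.003, -0.0, -1.0]]
contact_force: [0.5, -0.7, 0.0]
opening: 0.5
finger_force: 0.0
```

>>> move_arm(commands=[[[0,0,0],[-0.2,0,-0.5],1],[[0,0,0],[-0.2,0,-0.8],1],[[0,0,0],[-0.2,0,-0.9],1],[[0,0,0],[-0.2,0,-1.0],1],[[0,0,0],[-0.2,0,-1.1],1],[[0,0,0],[-0.2,0,-1.1],1]])

```text
time_s: 3.35
position: [518.8, 25.1, 150.2]
tcp_rot: [[-0.999, -0.049, -0.0], [-0.049, 0.999, -0.0], [0.0, -0.0, -1.0]]
contact_force: [-0.8, -0.4, 1.6]
opening: 0.6
finger_force: 0.5
```

>>> move_arm(commands=[[[0,0,0],[0,0,-0.1],1],[[0,0,0],[0,0,-0.1],1],[[0,0,0],[0,0,-0.1],1]])

```text
time_s: 3.65
position: [518.8, 25.1, 149.2]
tcp_rot: [[-0.999, -0.049, 0.0], [-0.049, 0.999, -0.0], [-0.0, -0.0, -1.0]]
contact_force: [-1.3, -0.4, 1.4]
opening: 0.4
finger_force: 0.8
```

>>> move_arm(commands=[[[0,0,0],[0,0,-0.1],1],[[0,0,0],[0,0,-0.1],1],[[0,0,0],[0,0,-0.1],1]])

```text
time_s: 3.95
position: [518.9, 25.1, 148.3]
tcp_rot: [[-0.999, -0.049, 0.0], [-0.049, 0.999, -0.0], [-0.0, -0.0, -1.0]]
contact_force: [-0.7, -1.6, 3.1]
opening: 0.5
finger_force: 1.5
```

>>> move_arm(commands=[[[0,0,0],[0,0,-0.1],1],[[0,0,0],[0,0,-0.1],1],[[0,0,0],[0,0,-0.1],1]])

```text
time_s: 4.25
position: [519.1, 25.2, 147.8]
tcp_rot: [[-0.999, -0.049, 0.001], [-0.049, 0.999, -0.0], [-0.001, -0.0, -1.0]]
contact_force: [-2.5, -0.0, 5.6]
opening: 0.3
finger_force: 2.8
```

>>> move_arm(commands=[[[0,0,0],[0,0,-0.1],1],[[0,0,0],[0,0,-0.1],1],[[0,0,0],[0,0,-0.1],1]])

```text
time_s: 4.55
position: [519.2, 25.2, 147.5]
tcp_rot: [[-0.999, -0.049, 0.001], [-0.049, 0.999, 0.0], [-0.001, -0.0, -1.0]]
contact_force: [-3.7, 0.5, 8.7]
opening: 0.2
finger_force: 4.1
```

>>> move_arm(commands=[[[0,0,0],[0,0,0.3],1],[[0,0,0],[0,0,0.3],1],[[0,0,0],[0,0,0.3],1]])

```text
time_s: 4.85
position: [518.8, 25.2, 148.8]
tcp_rot: [[-0.999, -0.049, 0.0], [-0.049, 0.999, 0.0], [-0.0, 0.0, -1.0]]
contact_force: [-0.1, -0.1, 0.9]
opening: 0.3
finger_force: 0.3
```

>>> move_arm(commands=[[[0,0,0],[0,0,0.1],1],[[0,0,0],[0,0,0.1],1],[[0,0,0],[0,0,0.1],1]])

```text
time_s: 5.15
position: [518.6, 25.2, 149.8]
tcp_rot: [[-0.999, -0.049, -0.001], [-0.049, 0.999, 0.0], [0.001, 0.0, -1.0]]
contact_force: [-0.5, -0.0, -0.3]
opening: 0.6
finger_force: 0.0
```

>>> move_arm(commands=[[[0,0,0],[0,0,0.1],1],[[0,0,0],[0,0,0.1],1],[[0,0,0],[0,0,0.1],1]])

```text
time_s: 5.45
position: [518.8, 25.1, 151.1]
tcp_rot: [[-0.999, -0.049, 0.0], [-0.049, 0.999, -0.0], [-0.0, -0.0, -1.0]]
contact_force: [-1.2, -0.1, 0.5]
opening: 0.8
finger_force: 0.0
```

>>> move_arm(commands=[[[0,0,0],[0,0,0.4],1],[[0,0,0],[0,0,0.4],1],[[0,0,0],[0,0,0.4],1]])

```text
time_s: 5.75
position: [519.0, 25.1, 155.4]
tcp_rot: [[-0.999, -0.049, 0.001], [-0.049, 0.999, -0.0], [-0.001, -0.0, -1.0]]
contact_force: [0.3, 0.0, 0.2]
opening: 0.5
finger_force: 0.0
```

>>> move_arm(commands=[[[0,0,0],[0.6,-1,1.5],1],[[0,0,0],[0.6,-6,1.5],1],[[0,0,0],[0.6,-11,1.5],1],[[0,0,0],[0.6,-12.3,1.0],1],[[0,0,0],[0.6,-12.3,0.2],1],[[0,0,0],[0.6,-12.3,-0.2],1],[[0,0,0],[0.6,-12.3,-0.3],1],[[0,0,0],[0.6,-12.3,-0.4],1],[[0,0,0],[0.6,-12.3,-0.4],1]])

```text
time_s: 6.65
position: [524.9, -96.9, 151.1]
tcp_rot: [[-0.999, -0.051, 0.0], [-0.051, 0.999, 0.0], [-0.0, 0.0, -1.0]]
contact_force: [-1.3, 0.7, 0.0]
opening: 0.6
finger_force: 0.0
```

>>> move_arm(commands=[[[0,0,0],[0,0,-0.1],1],[[0,0,0],[0,0,-0.1],1],[[0,0,0],[0,0,-0.1],1]])

```text
time_s: 6.95
position: [525.2, -97.3, 150.8]
tcp_rot: [[-0.999, -0.049, 0.001], [-0.049, 0.999, 0.001], [-0.001, 0.001, -1.0]]
contact_force: [-0.4, 2.1, 4.0]
opening: 0.2
finger_force: 1.8
```

>>> move_arm(commands=[[[0,0,0],[0,0,-0.1],1],[[0,0,0],[0,0,-0.1],1],[[0,0,0],[0,0,-0.1],1]])

```text
time_s: 7.25
position: [525.2, -97.3, 150.8]
tcp_rot: [[-0.999, -0.049, 0.001], [-0.049, 0.999, 0.001], [-0.001, 0.001, -1.0]]
contact_force: [-1.8, 3.6, 8.0]
opening: 0.7
finger_force: 4.1
```

>>> move_arm(commands=[[[0,0,0],[0,0,-0.1],1],[[0,0,0],[0,0,-0.1],1],[[0,0,0],[0,0,-0.1],1]])

```text
time_s: 7.55
position: [525.2, -97.4, 150.8]
tcp_rot: [[-0.999, -0.049, 0.001], [-0.049, 0.999, 0.001], [-0.001, 0.001, -1.0]]
contact_force: [-5.0, 3.9, 12.1]
opening: 0.3
finger_force: 6.2
```

>>> move_arm(commands=[[[0,0,0],[0,0,1],1],[[0,0,0],[0.3,0.5,2],1],[[0,0,0],[3.4,5,2],1],[[0,0,0],[3.4,8.9,1.5],1],[[0,0,0],[3.4,8.9,1.0],1],[[0,0,0],[3.4,8.9,0.6],1],[[0,0,0],[3.4,8.9,0.5],1],[[0,0,0],[3.4,8.9,0.5],1]])

```text
time_s: 8.35
position: [558.5, -9.9, 152.8]
tcp_rot: [[-0.999, -0.048, -0.001], [-0.048, 0.999, -0.0], [0.001, -0.0, -1.0]]
contact_force: [0.1, 0.8, 0.2]
opening: 0.4
finger_force: 0.0
```

>>> move_arm(commands=[[[0,0,0],[0,0,-0.2],1],[[0,0,0],[0,0,-0.2],1],[[0,0,0],[0,0,-0.2],1],[[0,0,0],[0,0,-0.2],1]])

```text
time_s: 8.75
position: [558.9, -9.1, 151.3]
tcp_rot: [[-0.999, -0.049, 0.0], [-0.049, 0.999, -0.0], [-0.0, -0.0, -1.0]]
contact_force: [0.4, 0.2, -0.3]
opening: 0.4
finger_force: 0.0
```

>>> move_arm(commands=[[[0,0,0],[0,0,-0.1],1],[[0,0,0],[0,0,-0.1],1],[[0,0,0],[0,0,-0.1],1],[[0,0,0],[0,0,-0.1],1]])

```text
time_s: 9.15
position: [558.8, -8.8, 150.1]
tcp_rot: [[-0.999, -0.049, 0.0], [-0.049, 0.999, 0.0], [-0.0, -0.0, -1.0]]
contact_force: [0.6, 0.2, 0.1]
opening: -0.1
finger_force: 0.0
```

>>> move_arm(commands=[[[0,0,0],[0,0,-0.1],1],[[0,0,0],[0,0,-0.1],1],[[0,0,0],[0,0,-0.1],1],[[0,0,0],[0,0,-0.1],1]])

```text
time_s: 9.55
position: [558.9, -8.9, 149.2]
tcp_rot: [[-0.999, -0.049, 0.0], [-0.049, 0.999, -0.0], [-0.0, -0.0, -1.0]]
contact_force: [0.2, -0.8, 0.8]
opening: 0.2
finger_force: 0.3
```

>>> move_arm(commands=[[[0,0,0],[0,0,-0.1],1],[[0,0,0],[0,0,-0.1],1],[[0,0,0],[0,0,-0.1],1],[[0,0,0],[0,0,-0.1],1]])

```text
time_s: 9.95
position: [558.9, -8.9, 148.2]
tcp_rot: [[-0.999, -0.049, 0.0], [-0.049, 0.999, -0.0], [-0.0, -0.0, -1.0]]
contact_force: [0.2, -0.7, 1.5]
opening: 0.1
finger_force: 0.7
```

>>> move_arm(commands=[[[0,0,0],[0,0,-0.1],1],[[0,0,0],[0,0,-0.1],1],[[0,0,0],[0,0,-0.1],1],[[0,0,0],[0,0,-0.1],1]])

```text
time_s: 10.35
position: [559.0, -9.1, 147.8]
tcp_rot: [[-0.999, -0.049, 0.001], [-0.049, 0.999, -0.0], [-0.001, -0.0, -1.0]]
contact_force: [-1.7, -1.5, 4.7]
opening: 0.4
finger_force: 2.7
```

>>> move_arm(commands=[[[0,0,0],[0,0,-0.1],1],[[0,0,0],[0,0,-0.1],1],[[0,0,0],[0,0,-0.1],1],[[0,0,0],[0,0,-0.1],1]])

```text
time_s: 10.75
position: [559.1, -9.1, 147.6]
tcp_rot: [[-0.999, -0.049, 0.001], [-0.049, 0.999, -0.001], [-0.001, -0.001, -1.0]]
contact_force: [-3.5, -0.6, 8.8]
opening: 0.3
finger_force: 4.2
```

>>> move_arm(commands=[[[0,0,0],[0,0,-0.1],1],[[0,0,0],[0,0,-0.1],1],[[0,0,0],[0,0,-0.1],1],[[0,0,0],[0,0,-0.1],1]])

```text
time_s: 11.15
position: [559.2, -9.1, 147.4]
tcp_rot: [[-0.999, -0.049, 0.001], [-0.049, 0.999, -0.001], [-0.001, -0.001, -1.0]]
contact_force: [-4.3, -1.0, 11.9]
opening: 0.4
finger_force: 5.8
```

>>> move_arm(commands=[[[0,0,0],[0,0,0.6],1],[[0,0,0],[0,0,1.4],1],[[0,0,0],[-0.1,3.7,1.4],1],[[0,0,0],[-0.1,3.7,1.4],1],[[0,0,0],[-0.1,3.7,1.0],1],[[0,0,0],[-0.1,3.7,0.8],1],[[0,0,0],[-0.1,3.7,0.8],1]])

```text
time_s: 11.85
position: [557.2, 27.6, 152.0]
tcp_rot: [[-0.999, -0.048, -0.002], [-0.048, 0.999, -0.0], [0.002, 0.0, -1.0]]
contact_force: [-0.5, -0.6, -0.8]
opening: 0.8
finger_force: 0.0
```

```bash
python3 - <<'E'
from h import *
im=optics.grab_frame('scene')[150:330,170:410]
cv2.imwrite('pics/s2.png',cv2.resize(im,None,fx=3,fy=3,interpolation=2)[...,::-1]);print(arm.get_state()['position'])
E
```

```text
[557.43523838  27.5696225  152.39407808]
```

View pics/s2.png

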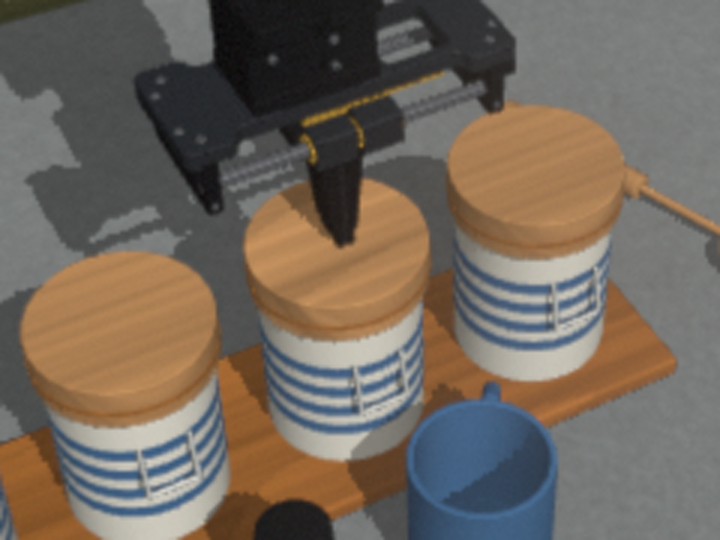

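The crop shows the fingertip at (345,243) on lid 3, whose top face is centred at about (338,246). I'll check the centring by overlaying the projected circle.

```bash
python3 - <<'E'
from h import *
def proj(c,P):
    K=np.array([[c['fx'],0,c['cx']],[0,c['fy'],c['cy']],[0,0,1]])
    return cv2.projectPoints(P,c['rvec'],c['tvec'],K,np.array([c['k1'],0,0,0,0.]))[0][:,0]
t=np.linspace(0,2*np.pi,90); out=[]
for n,(x0,y0) in(('scene',(220,165)),('side',(270,165))):
    c=optics.get_calibration(n); im=optics.grab_frame(n)[y0:y0+110,x0:x0+120][...,::-1]
    im=cv2.resize(im,None,fx=3,fy=3,interpolation=2)
    for z,col in((150,(0,0,255)),):
        P=np.c_[557.3+50.5*np.cos(t),28+50.5*np.sin(t),0*t+z]
        cv2.polylines(im,[np.int32((proj(c,P)-(x0,y0))*3+1)],True,col,1)
    q=(proj(c,np.array([[557.3,28,151.]]))[0]-(x0,y0))*3+1; cv2.circle(im,tuple(np.int32(q)),3,(0,255,0),-1)
    out.append(im)
cv2.imwrite('pics/o.png',np.hstack(out))
E
```

```text
(no output)
```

View pics/o.png

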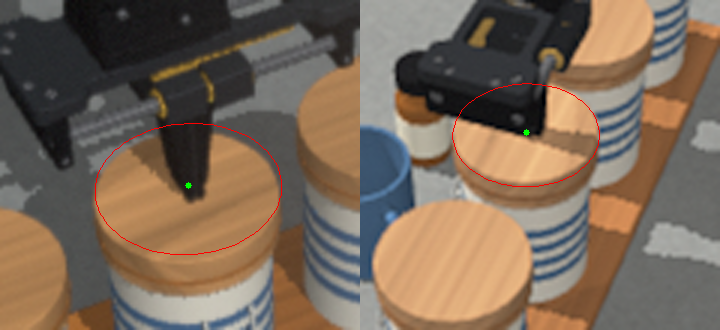

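The overlay matches the lid in both views, so the tip is centred to within about 3 mm. Now I'll press.

>>> move_arm(commands=[[[0,0,0],[0.1,0,-0.1],1],[[0,0,0],[0.1,0,-0.2],1],[[0,0,0],[0.1,0,-0.3],1],[[0,0,0],[0.1,0,-0.4],1],[[0,0,0],[0.1,0,-0.5],1],[[0,0,0],[0.1,0,-0.5],1]])

```text
time_s: 12.6
position: [558.9, 28.2, 148.8]
tcp_rot: [[-0.999, -0.049, 0.0], [-0.049, 0.999, -0.0], [-0.0, -0.0, -1.0]]
contact_force: [-1.9, -0.2, 4.1]
opening: 0.5
finger_force: 2.4
```

>>> move_arm(commands=[[[0,0,0],[0,0,-0.1],1],[[0,0,0],[0,0,-0.2],1],[[0,0,0],[0,0,-0.2],1],[[0,0,0],[0,0,-0.2],1]])

```text
time_s: 13.0
position: [559.0, 28.1, 147.5]
tcp_rot: [[-0.999, -0.049, 0.0], [-0.049, 0.999, -0.0], [-0.0, -0.0, -1.0]]
contact_force: [-3.9, 0.4, 7.5]
opening: 0.3
finger_force: 3.9
```

>>> move_arm(commands=[[[0,0,0],[0,0,-0.1],1],[[0,0,0],[0,0,-0.2],1],[[0,0,0],[0,0,-0.2],1],[[0,0,0],[0,0,-0.2],1]])

```text
time_s: 13.4
position: [559.1, 28.2, 147.4]
tcp_rot: [[-0.999, -0.049, 0.001], [-0.049, 0.999, -0.0], [-0.001, -0.0, -1.0]]
contact_force: [-7.9, 0.9, 15.6]
opening: 0.7
finger_force: 7.7
```

>>> move_arm(commands=[[[0,0,0],[0,0,-0.1],1],[[0,0,0],[0,0,-0.2],1],[[0,0,0],[0,0,-0.2],1],[[0,0,0],[0,0,-0.2],1],[[0,0,0],[0,0,-0.2],1]])

```text
time_s: 13.9
position: [559.2, 28.1, 147.3]
tcp_rot: [[-0.999, -0.049, 0.001], [-0.049, 0.999, -0.0], [-0.001, -0.0, -1.0]]
contact_force: [-12.3, 0.0, 23.7]
opening: 0.7
finger_force: 11.5
```

```bash
python3 - <<'E'
from h import *
a=[optics.grab_frame(n) for n in('scene','side')]
o=[cv2.resize(i[y:y+110,x:x+120],None,fx=3,fy=3,interpolation=2) for i,(x,y) in zip(a,((220,165),(270,165)))]
cv2.imwrite('pics/o2.png',np.hstack(o)[...,::-1]);s=arm.get_state();print(s['time_s'],s['position'],s['contact_force'],s['wrist_torque'])
E
```

```text
14.0 [559.14629254  28.1585847  147.23527002] [-11.99594186  -0.70883628  22.97160706] [ 0.02901938  2.36620594 -0.05779365]
```

View pics/o2.png

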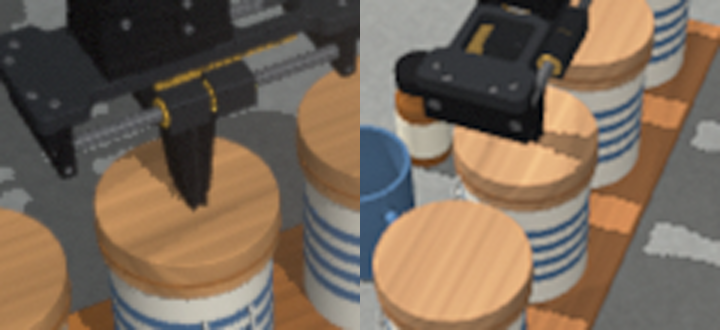

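```bash
python3 - <<'E'
from h import *
for n,rects in(('scene',{'lid3 rim':(256,246,30,24),'lid3 rim R':(285,246,26,24),'jar3':(262,272,45,22),'lid2 rim':(184,270,55,22)}),('side',{'lid3 rim':(306,212,36,18),'jar3':(308,236,34,24),'lid4':(280,255,45,20)})):
    a=cv2.cvtColor(cv2.imread(f'pics/{n}0.png'),6).astype(np.float32); b=cv2.cvtColor(optics.grab_frame(n),7).astype(np.float32)
    for k,(x,y,w,h) in rects.items():
        W=np.eye(2,3,dtype=np.float32)
        try: cc,W=cv2.findTransformECC(a[y:y+h,x:x+w],b[y:y+h,x:x+w],W,cv2.MOTION_TRANSLATION,(3,200,1e-5),None,3); print(n,k,W[:,2].round(2),round(cc,3))
        except cv2.error: print(n,k,'fail')
E
```

```text
scene lid3 rim [1.17 2.12] 0.967
scene lid3 rim R [-0.68  1.75] 0.963
scene jar3 [-0.01  0.  ] 1.0
scene lid2 rim [-0.   -0.02] 1.0
side lid3 rim [-0.82  2.44] 0.93
side jar3 [0.   0.01] 1.0
side lid4 [-0.01  0.02] 1.0
```

>>> move_arm(commands=[[[0,0,0],[-0.1,0,0],1],[[0,0,0],[-0.2,0,0.05],1],[[0,0,0],[-0.2,0,0.05],1],[[0,0,0],[-0.2,0,0.05],1]])

```text
time_s: 14.5
position: [558.9, 28.1, 147.3]
tcp_rot: [[-0.999, -0.049, 0.006], [-0.049, 0.999, -0.0], [-0.006, -0.001, -1.0]]
contact_force: [-5.1, 0.7, 16.8]
opening: 0.5
finger_force: 8.5
```

```bash
python3 - <<'E'
from h import *
def proj(c,P):
    K=np.array([[c['fx'],0,c['cx']],[0,c['fy'],c['cy']],[0,0,1]])
    return cv2.projectPoints(np.array(P,float),c['rvec'],c['tvec'],K,np.array([c['k1'],0,0,0,0.]))[0][:,0]
for n,rects in(('scene',{'L':(256,246,22,24),'M':(274,250,22,22),'R':(290,246,22,24)}),('side',{'L':(303,210,16,18),'M':(314,216,20,16),'R':(332,206,16,18)})):
    c=optics.get_calibration(n); q=proj(c,[[590,28,145],[590,28,140]]); print(n,'5mm =',q[1]-q[0])
    a=cv2.cvtColor(cv2.imread(f'pics/{n}0.png'),6).astype(np.float32); b=cv2.cvtColor(optics.grab_frame(n),7).astype(np.float32)
    for k,(x,y,w,h) in rects.items():
        W=np.eye(2,3,dtype=np.float32)
        try: cc,W=cv2.findTransformECC(a[y:y+h,x:x+w],b[y:y+h,x:x+w],W,cv2.MOTION_TRANSLATION,(3,200,1e-5),None,3); print(k,W[:,2].round(2),round(cc,3))
        except cv2.error: print(k,'fail')
s=arm.get_state();print(s['position'],s['contact_force'],s['wrist_torque'])
E
```

```text
scene 5mm = [0.10296727 2.16089903]
L [1.25 2.25] 0.91
M [-3.38  2.39] 0.988
R [-0.29  1.47] 0.82
side 5mm = [0.07011686 1.70933886]
L [0.19 1.92] 0.926
M [0.07 1.7 ] 0.997
R [6.54 0.26] 0.641
[558.96777572  28.13183743 147.36299891] [-4.77363675  0.49573104 16.14971679] [0.0984554  0.92363544 0.02793777]
```

>>> move_arm(commands=[[[0,0,0],[0,0,-0.05],1],[[0,0,0],[0,0,-0.05],1],[[0,0,0],[0,0,-0.05],1],[[0,0,0],[0,0,-0.05],1]])

```text
time_s: 15.0
position: [559.0, 28.1, 147.3]
tcp_rot: [[-0.999, -0.049, 0.006], [-0.049, 0.999, -0.0], [-0.006, -0.001, -1.0]]
contact_force: [-6.4, 0.1, 19.3]
opening: 0.4
finger_force: 9.5
```

```bash
python3 -c "
from bench import arm
s=arm.get_state();print(s['position'],s['contact_force']);print(arm.finish_job())"
```

```text
[558.98988454  28.12270786 147.31715888] [-6.41307127  0.10365497 19.32769779]
the job is handed in; nothing more can be done
None
```

The loose lid is at place 3: it rocked at two edges, while place 2 did not give (places 1 and 4 were not pressed). I pressed it in the middle down to its hard stop, about 5 mm by the camera views, and handed in at 15 s with the fingertips still holding it down at about 19 N.

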